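# Return a packing block to its place in the sprung rack

### The job

Put the loose packing block back in its place in the rack, so that the set stands in order of height again. A sprung pusher holds the row tight: use the loose block itself, held over its lower neighbour, to push the taller ones gently aside just far enough (the pusher has hardly more travel than that; do not ram its stop), then slide the block gently down onto the rack floor before letting go, so that the spring closes the row. Leave the other things on the bench where they are.

Things in the scene. Friction and masses are not known exactly. Their poses are not given: they have to be found in the camera images.
- block_c: The loose one: a plain ground aluminium packing block (three dark drilled spots on each flank), 30 mm thick (x), 60 mm long (y), 38 mm high (z), 0.12 to 0.2 kg, upright on the bench clear of the rack, a V-block and small bush beyond one end. Origin: centre of its underside. Lower long edges rounded, 2 mm. Can be held across its two end faces, 60 mm apart; they stay free in the row.
- block_a: Aluminium packing block like the loose one, 30 mm thick (x), 60 mm long (y), 16 mm high (z): lowest of the set; in the rack against the fixed cheek. Origin: centre of its underside; in the rack its axes are those of the rack.
- block_b: Aluminium packing block like the loose one, 30 mm thick (x), 60 mm long (y), 27 mm high (z): second of the set; in the rack, lower neighbour of the missing place. Origin: centre of its underside; in the rack its axes are those of the rack.
- block_d: Aluminium packing block like the loose one, 30 mm thick (x), 60 mm long (y), 49 mm high (z): fourth of the set; in the rack, upright against block_b at the start; higher neighbour of the missing place, its flank showing 22 mm above block_b. Origin: centre of its underside; in the rack its axes are those of the rack.
- block_e: Aluminium packing block like the loose one, 30 mm thick (x), 60 mm long (y), 60 mm high (z): tallest of the set; in the rack between block_d and the sprung pusher. Origin: centre of its underside; in the rack its axes are those of the rack.
- rack: Fixed rack: wooden base 252 x 84 mm (x -105 to +147 mm), floor 14 mm above the bench. x runs along the row, from the low fixed steel cheek (inner face x = -75 mm, 22 mm above the floor) to the sprung pusher; y along the blocks' length; origin on the bench. Round steel side rails along the row, 6 mm high, 65 mm apart inside, leave 2.5 mm at each end of the blocks. End post x = 111 to 127 mm, 40 mm high.
- missing_place (a point): Point on the rack floor where the centre of the loose one's underside belongs once the row is closed tight (rack x = 0, y = 0). The five places are 30 mm apart: x = -60, -30, 0, +30, +60 mm. At the start the two tallest stand one place nearer the cheek (block_d at x = 0), with no gap.
- pusher (a joint): Travel of the sprung pusher (upright plate, 54 mm above the floor) along rack x, m: 0 when it holds four blocks tight against the fixed cheek (the start), 0.030 when it holds five tight. It presses with about 5.5 N at 0 and 8 N at 0.032 (plus some friction; the faces are lightly oiled), where it meets a hard stop: the gap is then only 2 mm wider than a block. Let go, it springs back by itself.
- v_block: Bystander: small steel V-block, 40 x 48 x 36 mm, origin at the centre of its underside.
- bush: Bystander: small grey turned bush, 24 mm across, 30 mm high, origin at the centre of its underside.
- caliper: Bystander: calliper lying flat, 230 mm long, origin at the centre of its underside, length along its y.
- pliers: Bystander: orange-handled pliers lying flat, 171 mm long, origin at the centre of the underside, length along its y.
- screwdriver: Bystander: orange-handled screwdriver lying flat, 210 mm long, origin at the centre of its underside, length along its y.
- magnet_dish: Bystander: round steel parts dish, 112 mm across, 29 mm high, origin at the centre of its underside.
Things that resemble listed ones, but are neither listed nor needed, are in the scene too. What is shaped like the block_b but brown, red or turquoise is not meant.

How it is judged:
On the way, in this order (a step that is already met when the one before it is completed fails the run):
1. the loose block, held above its lower neighbour, has pushed the taller ones and the pusher aside by a block's thickness (value of joint pusher above 0.0292 m and contact force between block_c and block_d above 2 N and z of block_c in the frame of rack above 0.03 m), for 0.1 s.
2. it is slid down onto the floor of the rack while still held (z of block_c in the frame of rack between 0.012 and 0.0165 m and horizontal distance between block_c and missing_place below 0.004 m and contact force between block_c and the fingers above 2 N), for 0.1 s.
At the end, for the whole second after the job is handed in: All five stand upright (0.05 rad) on the rack floor (1.5 mm) in order of height; the loose one is square, within 1.5 mm of its place along the row and 4 mm lengthwise; the pusher has closed the row (0.0285 to 0.0313); all at rest and let go (x of block_c in the frame of rack between -0.0015 and 0.0015 m and y of block_c in the frame of rack between -0.004 and 0.004 m and z of each of block_c, block_a, block_b, block_d, block_e in the frame of rack below 0.0155 m and angle between the x axis of block_c and the x axis of rack, either way round below 0.05 rad and angle between each of block_c, block_a, block_b, block_d, block_e's own z axis and vertical below 0.05 rad and value of joint pusher between 0.0285 and 0.0313 m and linear speed of block_c below 0.01 m/s); the robot touches nothing.
It fails at once if the loose block is rammed against the taller one, or the row against its stop (over 25 N) (contact force between block_c and block_d above 25 N).
It fails at once if the loose block is forced down on its lower neighbour or on the rack (over 30 N) (contact force between block_c and block_b above 30 N or contact force between block_c and rack above 30 N).
It fails at once if the gripper presses on one of the blocks in the rack (over 30 N) (contact force between the fingers and block_a above 30 N or contact force between the fingers and block_b above 30 N or contact force between the fingers and block_d above 30 N or contact force between the fingers and block_e above 30 N).
It fails at once if a block of the row is lifted by more than 8 mm or tipped over (z of any of block_a, block_b, block_d, block_e in the frame of rack above 0.022 m or angle between any of block_a, block_b, block_d, block_e's own z axis and vertical above 0.3 rad).
It fails at once if another thing on the bench is shifted by more than 20 mm (distance of any of v_block, bush, caliper, pliers, screwdriver, magnet_dish from where it was at the start of the episode above 0.02 m).
It also fails if it takes over 51 s, if anything falls off the work surface, if the arm or the gripper's body presses on something with over 40 N, if the wrist force passes 120 N, or if a joint passes its speed limit or range.

### The arm

A 6-joint arm with a two-finger parallel gripper is mounted at the origin on a cart in front of the work surface, level with it; the furniture and walls round the work are solid. World frame = base frame: x ahead of the robot, y to its left, z up, the work surface at z = 0. Lengths are in m, angles in rad, forces in N, time in s.
With the tool pointing down it reaches from about 0.35 to 0.85 m from the base axis. Payload 8.1 kg.
Tool frame: the origin (TCP) lies at the very end of the fingers, on their centre line; the grasp point (between the pads) lies 19 mm behind it; x points along the fingers, y is the direction in which the jaws open and shut, and the axes are right-handed (so a half turn about x gives the same grasp; the last joint's range is limited). The gripper opens to 85 mm and grips with 20 to 120 N. Pads are 22 mm wide; open, the fingers measure 114 mm over their backs; the gripper's body (76 mm by 85 mm) begins 54 mm behind the grasp point. The pads swing forward as they close: fully open they stand 13 mm farther back than shut.
Start: joints at [1.076, 0.13, 1.488, -0, 1.523, -0.085], TCP at [0.239, 0.55, 0.231] pointing down, gripper open.
Joint ranges: [-2.96, 2.96], [-0.89, 2.26], [0.02, 2.5], [-1.34, 4.48], [0, 2.73], [-2.66, 2.66]. Speed limits (rad/s): [2.39, 2.39, 2.79, 3.14, 3.14, 3.14].

### API

Orientations are given as a unit quaternion [x, y, z, w].
In Python, from workcell import * gives the robot as it stands. The module is installed in compiled form; this text tells all that it offers.
- The arm moves only by the tool carry_out, never from a script. Its argument "steps" is a list of rows, each a list of 4 numbers: the shift along the tool's x, y, z in units of 30 mm (1.0 is 30 mm), then the turn about the tool's x in units of 10 degrees (1.0 is 10 degrees). In form: [[tx, ty, tz, yaw], ...]. A call has 1 to 12 rows; each row shifts and turns the pose as measured when the row begins, along the tool's axes as they then stand; what a row does not reach is not made up. A row lasts 1/8 s, in which the tool goes at most 62.5 mm and 10.7 degrees, less where a joint would pass 70% of its speed; a pose out of reach is approached as far as the arm can. A call is refused whole if a number of a shift passes 1 or a number of a turn 1, either way. A call with a gripper value outside its range is refused whole. "fingers" is the finger opening in mm, from 0 to 85.4, set as the call begins (left out, the last holds). The fingers move at their own pace and stop on an object; the grip force is fixed at half the most. Time passes only in rows, so rows that do not move let the fingers close. It gives the time, the measured TCP pose, the force and the opening at its end, in the units of the state.
- sense(): the state, without advancing time (a new reading comes with each control period).
- camera(name): name is "side" or "top" or "wrist"; returns a dict with "frame" (420x560x3 uint8, blue, green, red), "range_z" (420x560 float32, m along the optical axis (not along the pixel's ray), 0 where there is no reading), "fx", "fy", "cx", "cy" (pixels), "R" (3x3) and "t" (3): a world point X has camera coordinates R X + t; the wrist camera has in their place "T_tool_cam" (4x4, takes a point from camera to tool coordinates, whose origin is the TCP and whose axes are the tool frame's). Camera axes: x right, y down, z forward; pixel columns grow to the right and rows downward; lengths in m; the calibration is good to about 2 mm. A picture is of the moment at which its call begins: read the wrist's pose just before it.
- job_done(): hands the job in, once; it reports no verdict.
The state is a dict: "time_s": time; "q": joint angles; "qvel": joint speeds; "joint_torque": joint torques, N m; "position": TCP position; "tcp_rot": TCP orientation; "contact_force": force on the tool from outside, world axes, zero at the start; "torque": the same for the moment, N m; "gripper_width": opening from 0.0 (shut) to 1.0 (fully open).
Only numpy, scipy, OpenCV 4.12 (cv2) and the standard library are available. Lean on these libraries where they do the work, as an engineer would, in place of code of your own. Each camera call takes 0.05 s, during which the arm holds its last target.

## Working session

There is one attempt and no reset: what is moved stays moved. The work goes in short steps, Python scripts to look and compute and a tool call to move; the robot and the scene stay as the last step left them, time stands still between calls to the robot, and variables do not carry over. Pictures are saved under pics/ and viewed, and the job is handed in when it is done.

Besides the shell and the picture viewer there is one more tool, called after "Emit:" as a command line: name --pt "numbers of a row" for each row, then --argument value for the rest. carry_out: Moves the arm, as the interface text tells. Its arguments: {"type":"object","properties":{"steps":{"type":"array","items":{"type":"array","items":{"type":"number"}}},"fingers":{"type":"number"}},"required":["steps"]}

```bash
ls; mkdir -p pics; python3 - <<'E'
from workcell import *
import cv2, numpy as np, pickle
s=sense(); print({k:np.round(v,3) for k,v in s.items()})
for n in ["side","top"]:
    c=camera(n); cv2.imwrite(f"pics/{n}0.png",c["frame"]); pickle.dump(c,open(f"{n}0.pkl","wb"))
    print(n,c["fx"],c["cx"],c["cy"],np.round(c["R"],3),np.round(c["t"],3), "cam pos",-c["R"].T@c["t"])
E
```

```text
pics
{'time_s': np.float64(0.0), 'q': array([ 1.076,  0.131,  1.489, -0.   ,  1.523, -0.085]), 'qvel': array([-0.001,  0.001, -0.001, -0.   ,  0.001,  0.002]), 'joint_torque': array([-1.0000e-03, -5.6942e+01, -5.0053e+01, -0.0000e+00,  1.5000e-02,
        0.0000e+00]), 'position': array([0.239, 0.55 , 0.23 ]), 'tcp_rot': array([ 0.143,  0.692, -0.144,  0.692]), 'contact_force': array([-0.173, -0.709, -0.804]), 'torque': array([-0.051, -0.052, -0.001]), 'gripper_width': np.float64(0.996)}
side 509.7543132011468 276.82739653543825 205.95944891661617 [[-1.     0.016 -0.01 ]
 [ 0.018  0.647 -0.762]
 [-0.006 -0.762 -0.648]] [0.563 0.048 1.503] cam pos [0.5708932  1.10481346 1.01603721]
top 474.8620930515383 281.0984235144014 213.7393433944289 [[ 0.012 -1.     0.003]
 [-0.989 -0.013 -0.15 ]
 [ 0.15  -0.001 -0.989]] [-0.073  0.566  1.074] cam pos [ 0.39914501 -0.06480156  1.14716019]
```

View pics/side0.png

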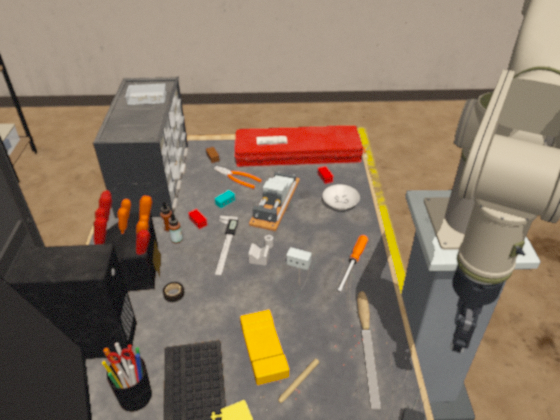

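View pics/top0.png

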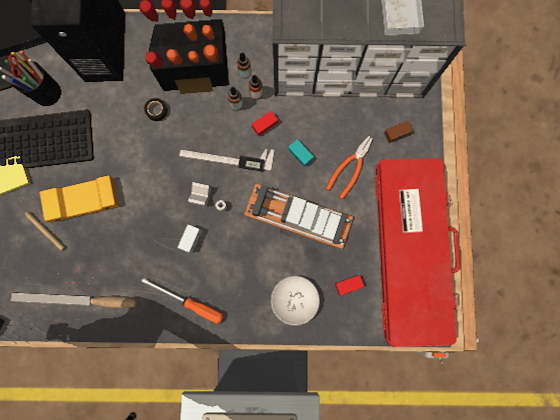

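The side view shows the loose block at (299,258), the V-block at (260,252) and the rack at (275,200). The top view shows the loose block at (189,238), the V-block at (200,192), the bush at (221,205) and the rack at (300,215). Next I take close crops of both views.

```bash
python3 - <<'E'
import cv2, pickle, numpy as np
t=pickle.load(open("top0.pkl","rb")); s=pickle.load(open("side0.pkl","rb"))
a=cv2.resize(t["frame"][170:260,160:370],None,fx=3.8,fy=3.8,interpolation=cv2.INTER_CUBIC)
b=cv2.resize(s["frame"][165:280,210:350],None,fx=5,fy=5,interpolation=cv2.INTER_CUBIC)
cv2.imwrite("pics/tc.png",a); cv2.imwrite("pics/sc.png",b)
E
```

```text
(no output)
```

View pics/tc.png

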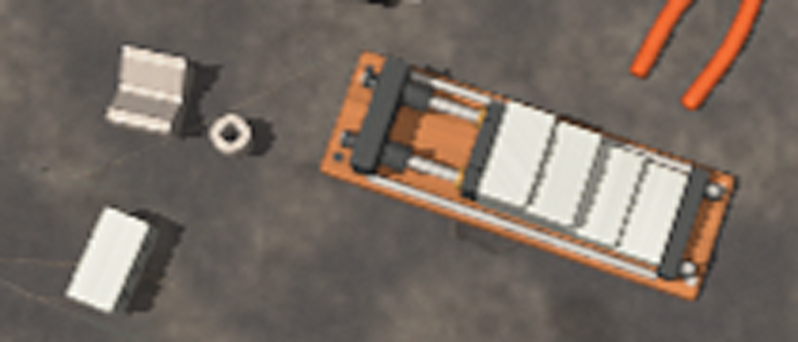

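View pics/sc.png

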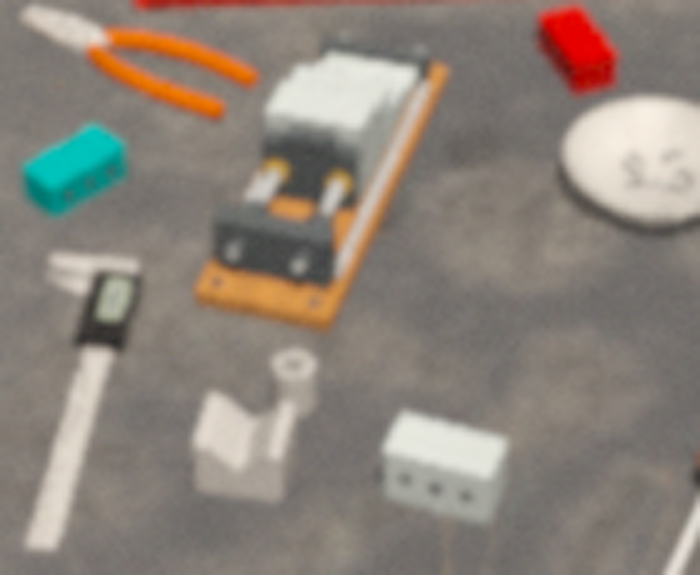

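Confusable items in the top view are the red blocks at (265,123) and (350,285), the turquoise one at (301,152), the brown one at (399,131), and the V-block at (200,192). The bare aluminium block at (189,238), alone on the bench with three dark spots on its flank, is the loose block_c. The crops confirm this. Next I measure the coarse poses.

```bash
cat > h.py <<'E'
import numpy as np, cv2, pickle
from scipy.spatial.transform import Rotation as Ro
def ray(c,u,v,z,R=None,t=None):
    R=c["R"] if R is None else R; t=c["t"] if t is None else t
    o=-R.T@t
    d=np.stack([(np.asarray(u,float)-c["cx"])/c["fx"],(np.asarray(v,float)-c["cy"])/c["fy"],np.ones_like(np.asarray(u,float))],-1)@R
    k=(z-o[2])/d[...,2]
    return o+k[...,None]*d
def wristRt(c,pos,q):
    Tw=np.eye(4);Tw[:3,:3]=Ro.from_quat(q).as_matrix();Tw[:3,3]=pos
    T=Tw@c["T_tool_cam"]; R=T[:3,:3].T; return R,-R@T[:3,3]
def cloud(c,R=None,t=None):
    R=c["R"] if R is None else R; t=c["t"] if t is None else t
    v,u=np.mgrid[:420,:560]; z=c["range_z"]
    P=np.stack([(u-c["cx"])/c["fx"]*z,(v-c["cy"])/c["fy"]*z,z],-1)
    return (P-t)@R
def rectz(c,mask,z,R=None,t=None):
    cs,_=cv2.findContours(mask,cv2.RETR_EXTERNAL,cv2.CHAIN_APPROX_NONE)
    k=max(cs,key=cv2.contourArea)[:,0]
    W=ray(c,k[:,0],k[:,1],z,R,t)[:,:2]
    return cv2.minAreaRect((W*1000).astype(np.float32))
E
python3 - <<'E'
from h import *
t=pickle.load(open("top0.pkl","rb"));P=cloud(t)
hsv=cv2.cvtColor(t["frame"],cv2.COLOR_BGR2HSV)
print("block px z",P[238,189],P[200,500//2],P[190,200],P[205,221])
m=((hsv[...,2]>170)&(hsv[...,1]<60)).astype(np.uint8)
for nm,(x0,x1,y0,y1),z in [("c",(170,208,220,258),.038)]:
    mm=np.zeros_like(m);mm[y0:y1,x0:x1]=m[y0:y1,x0:x1]
    print(nm,rectz(t,mm,z))
# rack wood orange
w=((hsv[...,0]>5)&(hsv[...,0]<20)&(hsv[...,1]>110)).astype(np.uint8);mm=np.zeros_like(w);mm[175:255,240:358]=w[175:255,240:358]
mm=cv2.morphologyEx(mm,cv2.MORPH_CLOSE,np.ones((25,25)))
print("rack",rectz(t,mm,.014))
hm=(P[...,2]>0.02)
for nm,(x0,x1,y0,y1) in [("v",(185,213,178,208)),("bush",(214,229,198,212))]:
    s=np.zeros_like(hm);s[y0:y1,x0:x1]=hm[y0:y1,x0:x1]
    print(nm,P[s].min(0),P[s].max(0))
from workcell import *
s=sense();print(Ro.from_quat(s["tcp_rot"]).as_matrix().round(3))
E
```

```text
block px z [0.50697278 0.14880234 0.03734531] [0.60367265 0.00944336 0.01303058] [0.62355215 0.1287732  0.02926743] [0.5923507  0.08078497 0.00189083]
c ((507.4403381347656, 151.263671875), (29.907516479492188, 59.22771072387695), 67.53874969482422)
rack ((614.251708984375, -123.506591796875), (251.9442596435547, 184.3766632080078), 71.54004669189453)
v [ 0.39914501 -0.06480156  0.02004875] [0.64197522 0.15513904 1.14716019]
bush [ 0.39914501 -0.06480156  0.02071315] [0.60040165 0.08938735 1.14716019]
[[-0.001  0.398  0.917]
 [-0.001  0.917 -0.398]
 [-1.    -0.002 -0.   ]]
```

```bash
python3 - <<'E'
from h import *
from workcell import *
t=pickle.load(open("top0.pkl","rb"));P=cloud(t)
hsv=cv2.cvtColor(t["frame"],cv2.COLOR_BGR2HSV)
w=((hsv[...,0]>5)&(hsv[...,0]<20)&(hsv[...,1]>110)).astype(np.uint8);mm=np.zeros_like(w);mm[180:250,243:356]=w[180:250,243:356]
n,l,st,ce=cv2.connectedComponentsWithStats(mm)
for i in range(1,n):
    if st[i,4]>25: print(st[i],ce[i])
mm=np.isin(l,[i for i in range(1,n) if st[i,4]>60 and not (st[i,1]<185 and st[i,0]>300)]).astype(np.uint8)
v,u=np.nonzero(mm);W=ray(t,u,v,.014)[:,:2]
r=cv2.minAreaRect((W*1000).astype(np.float32));print(r)
for z in (P[190:207,198:206,2],): print(np.round(z[::4,::2],3))
B=cv2.boxPoints(r);print(B)
print(camera("wrist")["T_tool_cam"].round(3),camera("wrist")["fx"])
mm=((hsv[...,2]>100)&(hsv[...,1]<60)).astype(np.uint8)
for x0,x1,y0,y1 in [(183,216,175,208),(214,231,196,214)]:
    v,u=np.nonzero(mm[y0:y1,x0:x1]); W=ray(t,u+x0,v+y0,.033);print(W.min(0),W.max(0))
E
```

```text
[326 180  10  11  64] [329.859375 184.453125]
[339 180  17  19 122] [346.81147541 188.90163934]
[244 183 109  66 564] [296.33687943 221.02836879]
[259 194  39  35 404] [274.7970297 208.6460396]
((566.6994018554688, -107.55912780761719), (251.9507293701172, 84.25452423095703), 71.42350769042969)
[[0.029 0.029 0.032 0.028]
 [0.021 0.022 0.023 0.024]
 [0.031 0.03  0.028 0.028]
 [0.035 0.036 0.042 0.035]
 [0.001 0.002 0.004 0.005]]
[[ 486.635    -213.55057 ]
 [ 566.49976  -240.39157 ]
 [ 646.7638     -1.567688]
 [ 566.89905    25.273315]]
[[ 0.001 -0.262  0.965 -0.143]
 [ 1.     0.    -0.001  0.001]
 [-0.     0.965  0.262 -0.067]
 [ 0.     0.     0.     1.   ]] 357.9120205021042
[0.58112271 0.09101486 0.033     ] [0.65955968 0.16746428 0.033     ]
[0.56807032 0.05488466 0.033     ] [0.6091484  0.09125473 0.033     ]
```

Emit:
carry_out --pt "0 0 0 1" --pt "0 0 0 1" --pt "0 0 0 1" --pt "0 0 0 1" --pt "0 0 0 1" --pt "0 0 0 1" --pt "0 0 0 1" --pt "0 0 0 1" --pt "0 0 0 1" --pt "0 0 0 0" --fingers 85

```text
time_s: 1.45
position: [0.238, 0.5485, 0.2274]
tcp_rot: [-0.599, -0.372, 0.603, -0.374]
contact_force: [0.7, 0.1, -1.7]
gripper_width: 0.998
```

```bash
cat > goal.py <<'E'
import sys; from h import *; from workcell import *
def go(x,y,z,yang):
    s=sense();M=Ro.from_quat(s["tcp_rot"]).as_matrix();p=np.array(s["position"])
    d=M.T@(np.array([x,y,z])-p)
    a=np.degrees(np.arctan2(M[1,1],M[0,1]))
    print("t",round(float(s["time_s"]),2),"tcp",p.round(4),"yang",a.round(2),"tilt x",M[:,0].round(4),"q",np.round(s["q"],2),"F",np.round(s["contact_force"],1),"w",round(float(s["gripper_width"])*85.4,1))
    print("need units",(d/.03).round(3),"yaw units",round(-((yang-a+180)%360-180)/10,3))
if __name__=="__main__": go(*map(float,sys.argv[1:5]))
E
python3 goal.py .507 .151 .15 -22.5
```

```text
t 1.45 tcp [0.238  0.5485 0.2274] yang -26.32 tilt x [-0.0033 -0.006  -1.    ] q [1.08 0.13 1.49 0.   1.52 1.53] F [ 0.7  0.1 -1.7] w 85.2
need units [ 2.629 13.912  7.884] yaw units -0.382
```

Emit:
carry_out --pt "0.2 1 0.6 -0.4" --pt "0.2 1 0.6 0" --pt "0.2 1 0.6 0" --pt "0.2 1 0.6 0" --pt "0.2 1 0.6 0" --pt "0.2 1 0.6 0" --pt "0.2 1 0.6 0" --pt "0.2 1 0.6 0" --pt "0.2 1 0.6 0" --pt "0.2 1 0.6 0" --pt "0.2 1 0.6 0" --pt "0.2 1 0.6 0"

```text
time_s: 2.95
position: [0.503, 0.2096, 0.1542]
tcp_rot: [-0.572, -0.413, 0.575, -0.414]
contact_force: [0.0, 1.0, -0.1]
gripper_width: 0.993
```

```bash
python3 goal.py .507 .151 .15 -22.5
```

```text
t 2.95 tcp [0.503  0.2096 0.1542] yang -18.44 tilt x [-0.0023 -0.0045 -1.    ] q [ 0.3   0.04  1.73 -0.    1.38  0.63] F [ 0.   1.  -0.1] w 84.8
need units [0.149 0.743 1.812] yaw units 0.406
```

Emit:
carry_out --pt "0.1 0.4 0.9 0.4" --pt "0 0.3 0.8 0" --pt "0 0 0 0"

```text
time_s: 3.32
position: [0.5061, 0.1507, 0.1503]
tcp_rot: [-0.584, -0.395, 0.588, -0.396]
contact_force: [-0.8, 1.0, -0.7]
gripper_width: 0.994
```

```bash
python3 goal.py .507 .151 .15 -22.5; cat > wl.py <<'E'
import sys; from h import *; from workcell import *
s=sense(); c=camera("wrist"); R,t=wristRt(c,s["position"],s["tcp_rot"]); c["R"]=R;c["t"]=t
cv2.imwrite(f"pics/{sys.argv[1]}.png",c["frame"]); pickle.dump(c,open(f"{sys.argv[1]}.pkl","wb"))
E
python3 wl.py w1
```

```text
t 3.33 tcp [0.5061 0.1507 0.1503] yang -21.95 tilt x [-0.0035 -0.0052 -1.    ] q [ 0.2  -0.01  1.78 -0.    1.37  0.58] F [-0.8  1.  -0.7] w 84.9
need units [ 0.01   0.024 -0.021] yaw units 0.055
```

View pics/w1.png

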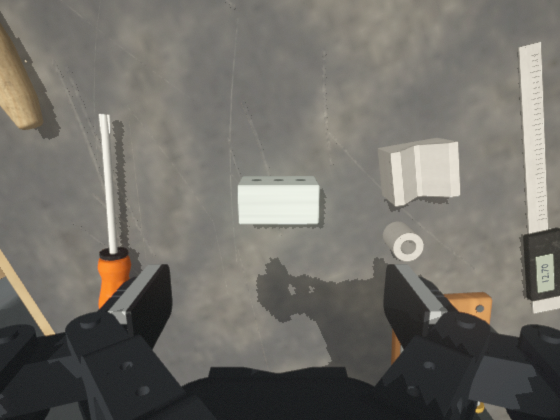

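The wrist view shows the loose block at (279,203), square and clear of the V-block at (420,170) and the bush at (405,243).

```bash
cat > blk.py <<'E'
import sys; from h import *
c=pickle.load(open(sys.argv[1]+".pkl","rb"));x0,x1,y0,y1=map(int,sys.argv[2:6]);z=float(sys.argv[6]);thr=int(sys.argv[7])
hsv=cv2.cvtColor(c["frame"],cv2.COLOR_BGR2HSV)
m=np.zeros((420,560),np.uint8);m[y0:y1,x0:x1]=((hsv[...,2]>thr)&(hsv[...,1]<60))[y0:y1,x0:x1]
print(rectz(c,m,z),m.sum()); P=cloud(c); print("median z",np.median(P[m>0],0).round(4))
E
python3 blk.py w1 225 335 165 240 .038 200
python3 blk.py w1 225 335 165 240 .038 220
python3 - <<'E'
from h import *
c=pickle.load(open("w1.pkl","rb"));print(cv2.cvtColor(c["frame"],cv2.COLOR_BGR2GRAY)[170:232:2,280], cv2.cvtColor(c["frame"],cv2.COLOR_BGR2GRAY)[205,230:330:2])
E
```

```text
((506.2333984375, 152.08953857421875), (28.936891555786133, 59.17279815673828), 68.09552001953125) 3120
median z [0.5064 0.1525 0.0383]
((506.150390625, 152.53977966308594), (28.14331817626953, 58.45195770263672), 68.09524536132812) 2943
median z [0.5064 0.1525 0.0384]
[134 135 136 153 160 110 164 172 229 236 239 238 238 237 237 235 232 234
 237 238 237 238 236 233 237 235 233 150 106 133 137] [131 134 133 134 204 233 233 233 233 233 234 233 233 234 234 235 235 234
 235 234 235 235 235 236 236 236 236 237 237 237 237 237 237 237 238 237
 237 238 237 238 237 238 238 237 202 103 103 114 136 137]
```

Emit:
carry_out --pt "1 0 -0.02 0" --pt "1 0 0 0" --pt "1 0 0 0" --pt "0.8 0 0 0" --pt "0.5 0 0 0" --pt "0.2 0 0 0" --pt "0.1 0 0 0" --pt "0 0 0 0"

```text
time_s: 4.38
position: [0.5085, 0.1586, 0.0117]
tcp_rot: [0.583, 0.4, -0.582, 0.402]
contact_force: [-0.5, -0.1, 0.8]
gripper_width: 0.992
```

```bash
python3 goal.py .5063 .152 .008 -21.9
```

```text
t 4.38 tcp [0.5085 0.1586 0.0117] yang -20.9 tilt x [ 0.0032 -0.001  -1.    ] q [ 0.21  0.17  1.87 -0.    1.1   0.57] F [-0.5 -0.1  0.8] w 84.7
need units [0.122 0.01  0.231] yaw units 0.1
```

Emit:
carry_out --pt "0.12 0.01 0.23 0.1" --pt "0 0 0 0"

```text
time_s: 4.62
position: [0.5073, 0.1517, 0.0092]
tcp_rot: [0.588, 0.394, -0.585, 0.397]
contact_force: [-0.2, -0.3, -0.6]
gripper_width: 0.994
```

```bash
python3 goal.py .5063 .152 .008 -21.9; python3 wl.py w2
```

```text
t 4.62 tcp [0.5073 0.1517 0.0092] yang -21.97 tilt x [ 5.5e-03 -7.0e-04 -1.0e+00] q [ 0.19  0.17  1.88 -0.    1.09  0.58] F [-0.2 -0.3 -0.6] w 84.9
need units [ 0.04  -0.034  0.002] yaw units -0.007
```

View pics/w2.png

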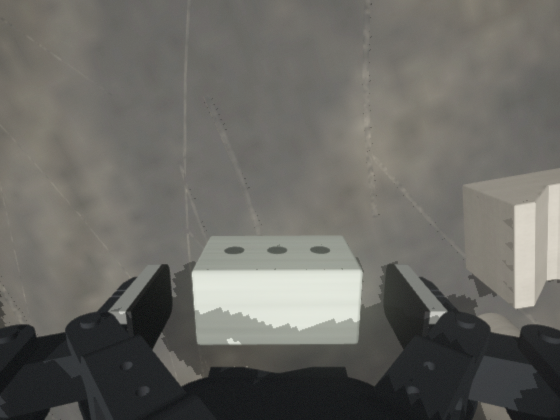

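The block is centred between the open pads, spanning (195–360, 236–345). I'll close on it.

Emit:
carry_out --pt "0 0 0 0" --pt "0 0 0 0" --pt "0 0 0 0" --pt "0 0 0 0" --pt "0 0 0 0" --pt "0 0 0 0" --pt "0 0 0 0" --pt "0 0 0 0" --fingers 30

```text
time_s: 5.68
position: [0.5082, 0.152, 0.0101]
tcp_rot: [0.588, 0.394, -0.584, 0.397]
contact_force: [0.5, -0.4, 1.1]
gripper_width: 0.69
```

```bash
python3 goal.py .5063 .152 .008 -21.9; python3 wl.py w3
```

```text
t 5.67 tcp [0.5082 0.152  0.0101] yang -21.96 tilt x [ 7.1e-03 -2.0e-04 -1.0e+00] q [ 0.2   0.17  1.88 -0.    1.09  0.58] F [ 0.5 -0.4  1.1] w 58.9
need units [ 0.071 -0.059  0.022] yaw units -0.006
```

View pics/w3.png

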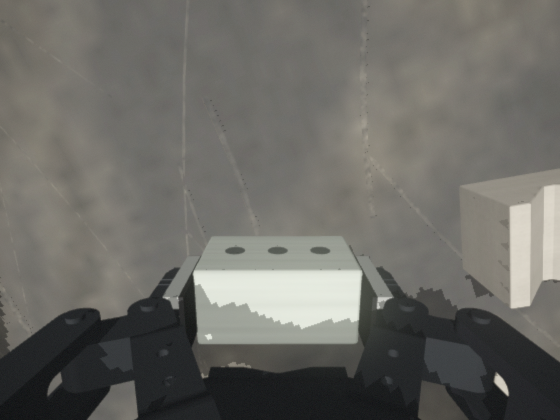

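```bash
python3 blk.py w3 192 364 262 350 .038 150; python3 - <<'E'
from h import *
c=pickle.load(open("w3.pkl","rb"))
for z in (.038,):
    print(ray(c,[205,350,205,350],[268.5,268.5,345,345],z).round(4))
g=cv2.cvtColor(c["frame"],cv2.COLOR_BGR2GRAY);print(g[228:275,300],g[335:352,220])
E
```

```text
((507.82171630859375, 153.5147705078125), (32.043338775634766, 59.095638275146484), 67.90451049804688) 13182
median z [0.5082 0.1543 0.0383]
[[0.4896 0.1756 0.038 ]
 [0.5365 0.1565 0.038 ]
 [0.4765 0.1476 0.038 ]
 [0.5264 0.1273 0.038 ]]
[124 124 124 124 124 125 125 126 141 148 150 151 153 155 156 154 155 157
 155 155 154 155 154 157 156 155 158 159 158 159 159 156 155 156 159 160
 160 161 162 161 161 173 195 214 220 224 228] [162 160 161 158 159 157 156 154 141  99  82  81  81  81  80  82  81]
```

Emit:
carry_out --pt "-0.3 0 0 0" --pt "-0.7 0 0 0" --pt "-1 0 0 0" --pt "-1 0 0 0" --pt "-1 0 0 0" --pt "-0.3 0 0 0" --pt "0 0 0 0"

```text
time_s: 6.6
position: [0.506, 0.1519, 0.1439]
tcp_rot: [0.588, 0.394, -0.585, 0.397]
contact_force: [0.8, -1.8, -2.0]
gripper_width: 0.692
```

```bash
python3 - <<'E'
import numpy as np
a=np.radians(71.4);e=np.array([np.cos(a),np.sin(a)]);o=np.array([.560,-.1275]);print(o-.036*e)
E
python3 goal.py .5485 -.1616 .135 -18.6; python3 wl.py w4
```

```text
[ 0.54851746 -0.16161966]
t 6.6 tcp [0.506  0.1519 0.1439] yang -21.95 tilt x [ 5.3e-03 -4.0e-04 -1.0e+00] q [ 0.2  -0.01  1.8  -0.    1.35  0.58] F [ 0.8 -1.8 -2. ] w 59.1
need units [0.31  5.219 9.164] yaw units -0.335
```

View pics/w4.png

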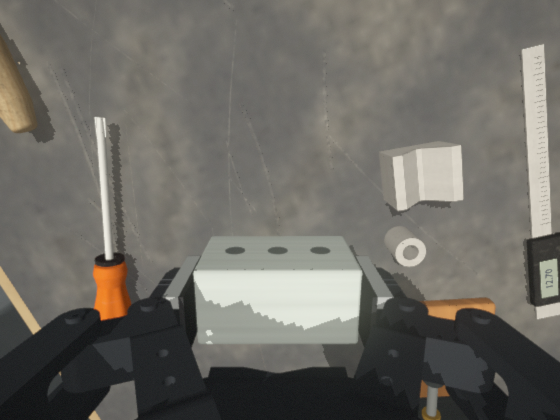

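Held at 59 mm and lifted; the block's pose in the image is unchanged at (195–360, 236–345). I'll move over the rack.

Emit:
carry_out --pt "0 0.3 0.5 -0.3" --pt "0 0.5 0.9 0" --pt "0 0.55 1 0" --pt "0 0.55 1 0" --pt "0 0.55 1 0" --pt "0 0.55 1 0" --pt "0 0.55 1 0" --pt "0 0.55 1 0" --pt "0 0.55 1 0" --pt "0 0.3 0.5 0" --pt "0 0 0 0"

```text
time_s: 8.02
position: [0.5496, -0.1557, 0.1222]
tcp_rot: [-0.569, -0.418, 0.581, -0.405]
contact_force: [-0.8, 0.5, -0.4]
gripper_width: 0.69
```

```bash
python3 goal.py .5485 -.1616 .135 -18.6
```

```text
t 8.03 tcp [ 0.5496 -0.1557  0.1222] yang -18.76 tilt x [-0.0245  0.0048 -0.9997] q [-0.36  0.15  1.66 -0.    1.35 -0.03] F [-0.8  0.5 -0.4] w 58.9
need units [-0.428  0.019  0.199] yaw units -0.016
```

Emit:
carry_out --pt "-0.3 0 0.1 0" --pt "0 0 0 0" --pt "0 0 0 0"

```text
time_s: 8.4
position: [0.5484, -0.1558, 0.1313]
tcp_rot: [-0.568, -0.42, 0.58, -0.406]
contact_force: [0.3, -0.2, -1.0]
gripper_width: 0.693
```

```bash
python3 goal.py .5485 -.1616 .125 -18.6; python3 wl.py w5; python3 goal.py .5485 -.1616 .125 -18.6
```

```text
t 8.4 tcp [ 0.5484 -0.1558  0.1313] yang -18.61 tilt x [-0.0257  0.006  -0.9997] q [-0.36  0.14  1.66 -0.    1.36 -0.04] F [ 0.3 -0.2 -1. ] w 59.2
need units [0.209 0.07  0.182] yaw units -0.001
t 8.45 tcp [ 0.5486 -0.1559  0.1315] yang -18.62 tilt x [-0.0252  0.0059 -0.9997] q [-0.36  0.14  1.66 -0.    1.36 -0.04] F [-0.3 -0.3 -1.5] w 59.0
need units [0.215 0.064 0.182] yaw units -0.002
```

View pics/w5.png

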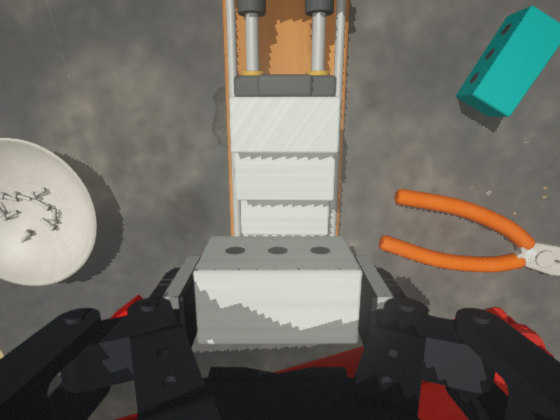

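```bash
cat > rk.py <<'E'
import sys; from h import *
c=pickle.load(open(sys.argv[1]+".pkl","rb"))
a=np.radians(71.4);e=np.array([np.cos(a),np.sin(a)]);n=np.array([-e[1],e[0]]);o=np.array([.560,-.1275])
def rk(u,v,z):
    p=ray(c,np.array(u,float),np.array(v,float),z)[:,:2]-o; return np.stack([p@e,p@n],-1).round(4)*1000
if __name__=="__main__":
    g=cv2.cvtColor(c["frame"],cv2.COLOR_BGR2GRAY)
    print("col284",list(enumerate(g[84:240,284],84)))
    for r in (110,140,165,185,215): print(r,[ (i,g[r,i]) for i in list(range(226,248))+list(range(324,346))])
E
python3 rk.py w5
```

```text
col284 [(84, np.uint8(115)), (85, np.uint8(115)), (86, np.uint8(113)), (87, np.uint8(113)), (88, np.uint8(113)), (89, np.uint8(111)), (90, np.uint8(112)), (91, np.uint8(112)), (92, np.uint8(112)), (93, np.uint8(108)), (94, np.uint8(103)), (95, np.uint8(98)), (96, np.uint8(128)), (97, np.uint8(198)), (98, np.uint8(213)), (99, np.uint8(220)), (100, np.uint8(220)), (101, np.uint8(219)), (102, np.uint8(218)), (103, np.uint8(218)), (104, np.uint8(218)), (105, np.uint8(218)), (106, np.uint8(218)), (107, np.uint8(218)), (108, np.uint8(219)), (109, np.uint8(220)), (110, np.uint8(221)), (111, np.uint8(222)), (112, np.uint8(222)), (113, np.uint8(221)), (114, np.uint8(218)), (115, np.uint8(216)), (116, np.uint8(215)), (117, np.uint8(215)), (118, np.uint8(215)), (119, np.uint8(216)), (120, np.uint8(216)), (121, np.uint8(216)), (122, np.uint8(216)), (123, np.uint8(216)), (124, np.uint8(216)), (125, np.uint8(215)), (126, np.uint8(214)), (127, np.uint8(213)), (128, np.uint8(213)), (129, np.uint8(214)), (130, np.uint8(214)), (131, np.uint8(215)), (132, np.uint8(215)), (133, np.uint8(216)), (134, np.
[... 6481 characters left out ...]
8, np.uint8(177)), (239, np.uint8(158)), (240, np.uint8(152)), (241, np.uint8(209)), (242, np.uint8(215)), (243, np.uint8(216)), (244, np.uint8(217)), (245, np.uint8(217)), (246, np.uint8(217)), (247, np.uint8(217)), (324, np.uint8(215)), (325, np.uint8(215)), (326, np.uint8(213)), (327, np.uint8(199)), (328, np.uint8(169)), (329, np.uint8(134)), (330, np.uint8(145)), (331, np.uint8(190)), (332, np.uint8(197)), (333, np.uint8(189)), (334, np.uint8(178)), (335, np.uint8(160)), (336, np.uint8(131)), (337, np.uint8(142)), (338, np.uint8(131)), (339, np.uint8(113)), (340, np.uint8(102)), (341, np.uint8(122)), (342, np.uint8(124)), (343, np.uint8(126)), (344, np.uint8(127)), (345, np.uint8(127))]
```

```bash
python3 - <<'E'
import sys; sys.argv=["","w5"]
from rk import *
print("e ends x (want 45,15)",rk([284,284],[96.5,151.5],.074))
print("d near edge x(-15)",rk([284],[199.3],.063),"b/d junction(-15)",rk([284],[206.2],.041))
print("b y",rk([240.5,328],[215,215],.041));print("d y",rk([235,333.2],[185,185],.063));print("e y",rk([229.5,339.5,230.5,338.2],[110,110,140,140],.074))
# held block top near edges: z = tcp-0.0101+.038
z=.1313-.0101+.038
print("held: far edge, near edge",rk([278,278],[269.5,344],z),"y ends",rk([195,361],[300,300],z))
P=(np.array([.5485,-.1558])-o);print("tcp",P@e*1000,P@n*1000)
E
```

```text
e ends x (want 45,15) [[45.   0.6]
 [15.9  0.5]]
d near edge x(-15) [[-14.1   0.4]] b/d junction(-15) [[-24.3   0.6]]
b y [[-30.7  30.2]
 [-30.3 -29.2]]
d y [[ -5.5  30. ]
 [ -5.1 -28.9]]
e y [[ 38.   30. ]
 [ 38.  -29.2]
 [ 22.1  30.1]
 [ 22.2 -29.2]]
held: far edge, near edge [[-15.8   1.6]
 [-45.9   1.6]] y ends [[-28.1  31.6]
 [-27.2 -27.9]]
tcp -30.489878060199093 1.872788261974925
```

```bash
cat > rg.py <<'E'
import sys; from h import *; from workcell import *; import goal
a=np.radians(71.4);e=np.array([np.cos(a),np.sin(a)]);n=np.array([-e[1],e[0]]);o=np.array([.560,-.1275])
x,y,z=map(float,sys.argv[1:4]); p=o+e*x/1000+n*y/1000
goal.go(p[0],p[1],z/1000,-18.6)
s=sense();P=np.array(s["position"])[:2]-o;F=np.array(s["contact_force"]);print("rack x,y",(P@e*1000).round(2),(P@n*1000).round(2),"Frack",(F[:2]@e).round(1),(F[:2]@n).round(1),F[2].round(1))
E
python3 rg.py -36 -.5 54.5
```

```text
t 8.45 tcp [ 0.5486 -0.1559  0.1315] yang -18.62 tilt x [-0.0252  0.0059 -0.9997] q [-0.36  0.14  1.66 -0.    1.36 -0.04] F [-0.3 -0.3 -1.5] w 59.0
need units [2.564 0.142 0.177] yaw units -0.002
rack x,y -30.51 1.77 Frack -0.4 0.2 -1.5
```

Before descending I'll move back 5 mm toward the cheek, so that it comes down clear of block_d.

Emit:
carry_out --pt "0 0.07 0.18 0" --pt "0.5 0.03 0 0" --pt "0.6 0.03 0 0" --pt "0.6 0.03 0 0" --pt "0 0 0 0"

```text
time_s: 9.07
position: [0.549, -0.1616, 0.075]
tcp_rot: [-0.568, -0.42, 0.581, -0.405]
contact_force: [-0.1, 0.0, -2.0]
gripper_width: 0.69
```

```bash
python3 rg.py -36 -.5 54.5
```

```text
t 9.07 tcp [ 0.549  -0.1616  0.075 ] yang -18.58 tilt x [-0.0278  0.0069 -0.9996] q [-0.37  0.21  1.69 -0.    1.27 -0.05] F [-0.1  0.  -2. ] w 59.0
need units [0.682 0.022 0.002] yaw units 0.002
rack x,y -35.88 -0.42 Frack -0.0 0.1 -2.0
```

Emit:
carry_out --pt "0.4 0.01 0 0" --pt "0.2 0.01 0 0" --pt "0 0 0 0"

```text
time_s: 9.45
position: [0.5492, -0.1618, 0.0558]
tcp_rot: [-0.568, -0.42, 0.581, -0.405]
contact_force: [0.3, 0.4, -1.2]
gripper_width: 0.692
```

```bash
python3 rg.py -36 -.5 54.5; python3 wl.py w6; python3 - <<'E'
from workcell import *
import cv2,pickle
c=camera("side");pickle.dump(c,open("side1.pkl","wb"));cv2.imwrite("pics/side1.png",cv2.resize(c["frame"][140:260,230:340],None,fx=5,fy=5,interpolation=cv2.INTER_CUBIC))
E
```

```text
t 9.45 tcp [ 0.5492 -0.1618  0.0558] yang -18.58 tilt x [-0.0277  0.0069 -0.9996] q [-0.37  0.24  1.7  -0.    1.23 -0.05] F [ 0.3  0.4 -1.2] w 59.1
need units [ 0.043 -0.006  0.003] yaw units 0.002
rack x,y -35.91 -0.72 Frack 0.5 -0.2 -1.2
```

View pics/w6.png

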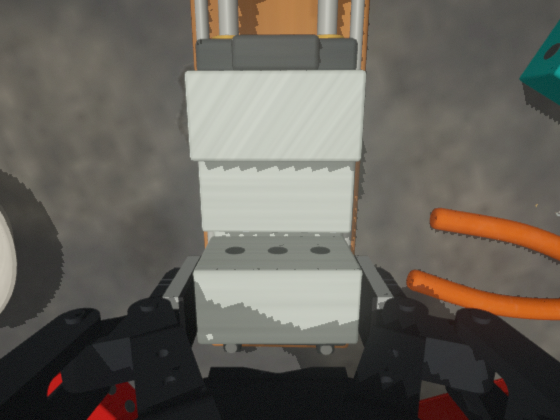

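View pics/side1.png

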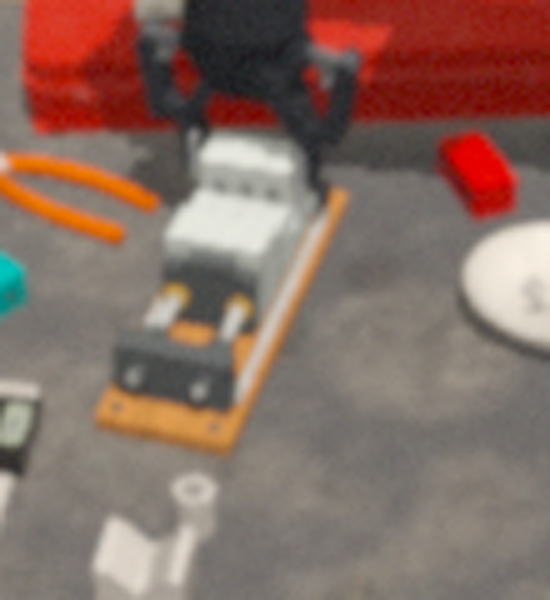

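The wrist view shows the held block at (278,300) behind the top of block_d at (277,197), with a small gap between them. Nothing in the row has moved. I'll approach contact slowly.

Emit:
carry_out --pt "0 0 -0.07 0" --pt "0 0 -0.05 0" --pt "0 0 -0.03 0" --pt "0 0 -0.03 0" --pt "0 0 -0.03 0" --pt "0 0 -0.03 0"

```text
time_s: 10.3
position: [0.5529, -0.1557, 0.0581]
tcp_rot: [-0.568, -0.419, 0.58, -0.406]
contact_force: [-2.2, -6.5, -0.9]
gripper_width: 0.689
```

```bash
python3 rg.py 0 -.5 55.5
```

```text
t 10.3 tcp [ 0.5529 -0.1557  0.0581] yang -18.57 tilt x [-0.0247  0.0043 -0.9997] q [-0.36  0.23  1.7  -0.01  1.23 -0.03] F [-2.2 -6.5 -0.9] w 58.9
need units [ 0.084 -0.056 -0.968] yaw units 0.003
rack x,y -29.02 -2.27 Frack -6.9 -0.0 -0.9
```

Emit:
carry_out --pt "0.03 -0.03 -0.06 0" --pt "0.03 -0.03 -0.06 0" --pt "0.03 -0.01 -0.08 0" --pt "0.02 -0.01 -0.08 0" --pt "0.02 -0.01 -0.08 0" --pt "0.02 -0.01 -0.08 0"

```text
time_s: 11.05
position: [0.5535, -0.1509, 0.0553]
tcp_rot: [-0.565, -0.415, 0.584, -0.41]
contact_force: [-2.4, -7.0, -0.3]
gripper_width: 0.689
```

```bash
python3 rg.py 0 -.5 55.5
```

```text
t 11.05 tcp [ 0.5535 -0.1509  0.0553] yang -18.7 tilt x [-0.0251 -0.0093 -0.9996] q [-0.34  0.23  1.71 -0.02  1.22 -0.01] F [-2.4 -7.  -0.3] w 58.9
need units [-0.021 -0.027 -0.809] yaw units -0.01
rack x,y -24.28 -1.27 Frack -7.4 0.1 -0.3
```

Emit:
carry_out --pt "0.01 -0.02 -0.2 0" --pt "0.01 -0.01 -0.2 0" --pt "0.01 0 -0.2 0"

```text
time_s: 11.42
position: [0.5575, -0.1392, 0.055]
tcp_rot: [-0.564, -0.412, 0.586, -0.411]
contact_force: [-4.3, -8.8, -0.2]
gripper_width: 0.683
```

```bash
python3 rg.py 0 -.5 55.5
```

```text
t 11.43 tcp [ 0.5575 -0.1392  0.055 ] yang -18.79 tilt x [-0.0264 -0.018  -0.9995] q [-0.32  0.24  1.7  -0.03  1.22  0.02] F [-4.3 -8.8 -0.2] w 58.4
need units [-0.026 -0.031 -0.397] yaw units -0.019
rack x,y -11.92 -1.38 Frack -9.7 1.2 -0.2
```

Emit:
carry_out --pt "0.01 -0.02 -0.2 0" --pt "0.01 -0.01 -0.2 0"

```text
time_s: 11.68
position: [0.56, -0.1316, 0.0548]
tcp_rot: [-0.562, -0.41, 0.588, -0.413]
contact_force: [-3.6, -9.1, 0.8]
gripper_width: 0.691
```

```bash
python3 rg.py 0 -.5 55.5; python3 wl.py w7;python3 rg.py 0 -.5 55.5
```

```text
t 11.68 tcp [ 0.56   -0.1316  0.0548] yang -18.85 tilt x [-0.0272 -0.0244 -0.9993] q [-0.3   0.24  1.7  -0.03  1.22  0.04] F [-3.6 -9.1  0.8] w 59.0
need units [-0.026 -0.029 -0.129] yaw units -0.025
rack x,y -3.9 -1.33 Frack -9.8 0.5 0.8
t 11.72 tcp [ 0.5602 -0.131   0.0548] yang -18.84 tilt x [-0.0271 -0.0241 -0.9993] q [-0.3   0.24  1.7  -0.03  1.22  0.04] F [-1.8 -7.8  1.2] w 58.7
need units [-0.026 -0.027 -0.108] yaw units -0.024
rack x,y -3.28 -1.28 Frack -8.0 -0.8 1.2
```

View pics/w7.png

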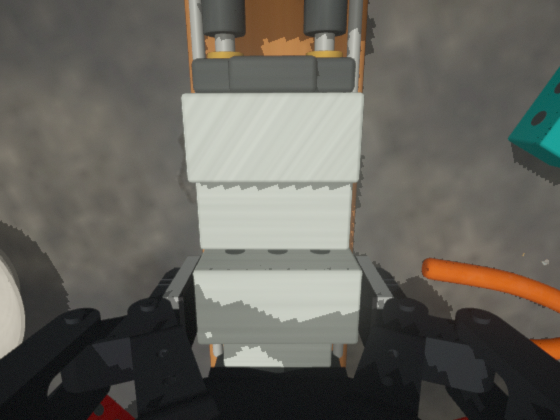

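The view shows block_e at rows 93–182 and block_d at rows 185–249, touching the held block's flank. b's top is visible at (278,355) behind the held block.

```bash
cat > em.py <<'E'
import sys
from rk import *
g=cv2.GaussianBlur(cv2.cvtColor(c["frame"],cv2.COLOR_BGR2GRAY),(1,5),0).astype(float)
for u in (240,310):
    col=g[40:140,u]; far=40+np.argmax(np.gradient(col))
    near=far+60+np.argmin(np.gradient(g[far+60:far+100,u]))
    print(u,far,near,rk([u,u],[far,near],.074))
E
python3 em.py w6; python3 em.py w7
```

```text
240 70 159 [[45.1 11.7]
 [16.  12.5]]
310 70 160 [[ 45.  -11.2]
 [ 15.8 -11.9]]
240 93 181 [[70.4 10.7]
 [41.3 11.8]]
310 92 181 [[ 70.6 -11.9]
 [ 41.3 -12.5]]
```

Emit:
carry_out --pt "0.01 -0.02 -0.17 0.02" --pt "0.01 -0.01 -0.08 0"

```text
time_s: 11.98
position: [0.5612, -0.1276, 0.0547]
tcp_rot: [-0.562, -0.407, 0.59, -0.413]
contact_force: [-3.1, -9.2, -0.1]
gripper_width: 0.696
```

```bash
python3 rg.py 1.8 -.5 55.5; python3 wl.py w8;python3 em.py w8
```

```text
t 11.97 tcp [ 0.5612 -0.1276  0.0547] yang -19.09 tilt x [-0.028  -0.0302 -0.9992] q [-0.29  0.24  1.7  -0.04  1.22  0.06] F [-3.1 -9.2 -0.1] w 59.4
need units [-0.029 -0.023 -0.049] yaw units -0.049
rack x,y 0.29 -1.15 Frack -9.7 -0.0 -0.1
240 93 182 [[74.7 10.6]
 [45.4 11.7]]
310 92 181 [[ 74.9 -11.9]
 [ 45.7 -12.5]]
```

Emit:
carry_out --pt "0.01 -0.01 -0.09 -0.04" --pt "0.01 -0.01 -0.07 0"

```text
time_s: 12.28
position: [0.5617, -0.1268, 0.0547]
tcp_rot: [-0.559, -0.407, 0.59, -0.416]
contact_force: [-4.2, -9.4, 1.2]
gripper_width: 0.693
```

```bash
python3 rg.py 1.8 -.5 55.5; python3 wl.py w9;python3 em.py w9
```

```text
t 12.28 tcp [ 0.5617 -0.1268  0.0547] yang -18.73 tilt x [-0.0287 -0.0362 -0.9989] q [-0.28  0.24  1.7  -0.05  1.22  0.06] F [-4.2 -9.4  1.2] w 59.2
need units [-0.027 -0.03  -0.018] yaw units -0.013
rack x,y 1.23 -1.39 Frack -10.3 1.0 1.2
240 93 182 [[75.7 10.8]
 [46.4 11.8]]
310 93 182 [[ 75.7 -11.7]
 [ 46.5 -12.4]]
```

Step 1 should be met: e has moved 30.65 mm in camera measurement, with about 10 N of contact. I'll start the descent gently, keeping the push up.

Emit:
carry_out --pt "0.12 -0.02 -0.08 0"

```text
time_s: 12.45
position: [0.5618, -0.1265, 0.0516]
tcp_rot: [-0.558, -0.406, 0.591, -0.417]
contact_force: [-2.3, -9.3, 0.6]
gripper_width: 0.69
```

```bash
python3 rg.py 1.5 -.5 24
```

```text
t 12.45 tcp [ 0.5618 -0.1265  0.0516] yang -18.77 tilt x [-0.0287 -0.0394 -0.9988] q [-0.28  0.24  1.7  -0.05  1.21  0.06] F [-2.3 -9.3  0.6] w 58.9
need units [ 0.92  -0.015 -0.042] yaw units -0.017
rack x,y 1.53 -1.36 Frack -9.5 -0.7 0.6
```

Emit:
carry_out --pt "0.12 -0.02 -0.075 0" --pt "0.12 -0.01 -0.07 0"

```text
time_s: 12.7
position: [0.5616, -0.1263, 0.0448]
tcp_rot: [-0.557, -0.405, 0.593, -0.418]
contact_force: [-2.9, -9.3, 1.5]
gripper_width: 0.691
```

```bash
python3 rg.py 1.5 -.5 24
```

```text
t 12.7 tcp [ 0.5616 -0.1263  0.0448] yang -18.82 tilt x [-0.0295 -0.0451 -0.9985] q [-0.28  0.25  1.71 -0.06  1.2   0.07] F [-2.9 -9.3  1.5] w 59.0
need units [ 0.693 -0.011 -0.031] yaw units -0.022
rack x,y 1.65 -1.1 Frack -9.7 -0.3 1.5
```

Emit:
carry_out --pt "0.2 -0.01 -0.06 0.02" --pt "0.2 -0.01 -0.055 0"

```text
time_s: 12.95
position: [0.5616, -0.1266, 0.0334]
tcp_rot: [-0.557, -0.402, 0.594, -0.419]
contact_force: [-1.7, -5.3, 0.4]
gripper_width: 0.693
```

```bash
python3 rg.py 1.0 -.5 25
```

```text
t 12.95 tcp [ 0.5616 -0.1266  0.0334] yang -19.06 tilt x [-0.0295 -0.0497 -0.9983] q [-0.28  0.27  1.71 -0.06  1.18  0.08] F [-1.7 -5.3  0.4] w 59.2
need units [ 0.279 -0.022 -0.003] yaw units -0.046
rack x,y 1.39 -1.26 Frack -5.6 -0.1 0.4
```

Emit:
carry_out --pt "0.12 -0.02 -0.03 -0.03" --pt "0.08 -0.01 -0.03 0"

```text
time_s: 13.2
position: [0.561, -0.1265, 0.0273]
tcp_rot: [-0.555, -0.403, 0.594, -0.42]
contact_force: [-2.2, -5.3, 0.5]
gripper_width: 0.692
```

```bash
python3 rg.py 1.0 -.5 24; python3 wl.py w10
```

```text
t 13.2 tcp [ 0.561  -0.1265  0.0273] yang -18.77 tilt x [-0.0299 -0.0518 -0.9982] q [-0.27  0.27  1.72 -0.06  1.17  0.08] F [-2.2 -5.3  0.5] w 59.1
need units [ 0.111 -0.002  0.003] yaw units -0.017
rack x,y 1.3 -0.6 Frack -5.7 0.4 0.5
```

View pics/w10.png

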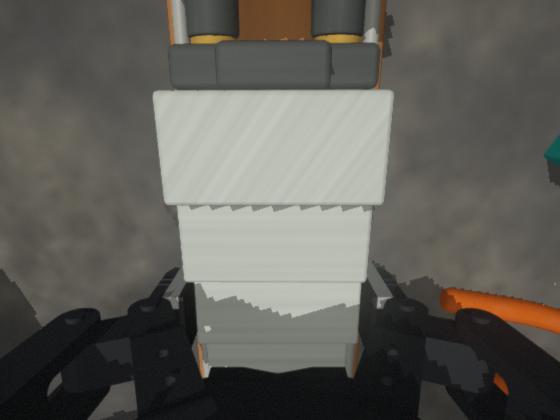

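The block now sits between b, visible at (280,355), and d at (275,245), about 3 mm above the floor, with no vertical force. I'll finish the descent in small steps.

Emit:
carry_out --pt "0.06 -0.01 -0.025 0" --pt "0.04 0 -0.02 0"

```text
time_s: 13.5
position: [0.5611, -0.1266, 0.025]
tcp_rot: [-0.555, -0.402, 0.594, -0.421]
contact_force: [-5.9, -2.5, 9.9]
gripper_width: 0.692
```

```bash
python3 rg.py 1.0 -.5 24
```

```text
t 13.5 tcp [ 0.5611 -0.1266  0.025 ] yang -18.79 tilt x [-0.0297 -0.0537 -0.9981] q [-0.27  0.28  1.72 -0.07  1.16  0.08] F [-5.9 -2.5  9.9] w 59.1
need units [ 0.033 -0.009  0.007] yaw units -0.019
rack x,y 1.26 -0.77 Frack -4.3 4.8 9.9
```

Emit:
carry_out --pt "0.03 0 -0.01 0" --pt "0.03 0 -0.01 0" --pt "0.03 0 -0.01 0"

```text
time_s: 13.88
position: [0.5619, -0.1268, 0.025]
tcp_rot: [-0.555, -0.402, 0.594, -0.422]
contact_force: [-5.5, -2.4, 7.0]
gripper_width: 0.691
```

```bash
python3 rg.py 1.0 -.5 24
```

```text
t 13.88 tcp [ 0.5619 -0.1268  0.025 ] yang -18.78 tilt x [-0.0291 -0.0554 -0.998 ] q [-0.27  0.28  1.72 -0.07  1.16  0.08] F [-5.5 -2.4  7. ] w 59.0
need units [ 0.034 -0.035  0.006] yaw units -0.018
rack x,y 1.23 -1.55 Frack -4.0 4.5 7.0
```

```bash
python3 wl.py w11; python3 em.py w11; python3 - <<'E'
from h import *
c=pickle.load(open("w11.pkl","rb"));P=cloud(c)
a=np.radians(71.4);e=np.array([np.cos(a),np.sin(a)]);n=np.array([-e[1],e[0]]);o=np.array([.560,-.1275])
for nm,(r0,r1) in {"e":(110,195),"d":(225,275),"c":(295,335),"b":(352,362)}.items():
    Q=P[r0:r1,225:330].reshape(-1,3);Q=Q[(Q[:,2]>-.05)&(Q[:,2]<.15)]
    X=np.c_[(Q[:,:2]-o)@e,(Q[:,:2]-o)@n]; A=np.c_[X,np.ones(len(X))];k=np.linalg.lstsq(A,Q[:,2],rcond=None)[0]
    print(nm,"z med",np.median(Q[:,2]).round(4),"slopes x,y",k[:2].round(3),"xmed",np.median(X[:,0]).round(4))
E
```

```text
240 90 171 [[77.2  7.2]
 [57.5  7.9]]
310 90 150 [[77.1 -9.4]
 [62.9 -9.8]]
e z med 0.0744 slopes x,y [-0.  0.] xmed 0.0625
d z med 0.0634 slopes x,y [ 0.003 -0.   ] xmed 0.0306
c z med 0.0534 slopes x,y [-0.049  0.015] xmed 0.0
b z med 0.0414 slopes x,y [0.107 0.003] xmed -0.029
```

View pics/w11.png

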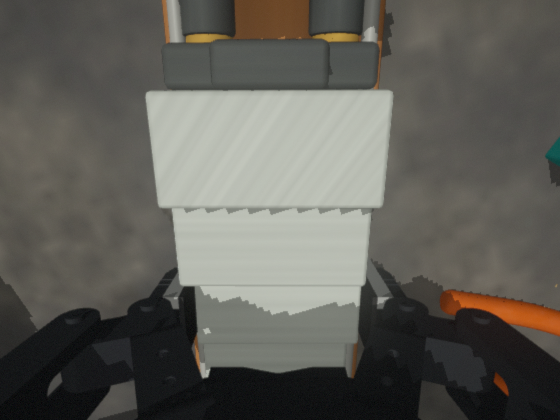

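Depth fits: c's top is 0.0534 m with a 0.05 rad lean, so the underside is about 15 mm up and resting on the floor edge, still gripped and with Fz about 7 N. Its position is x≈0. I'll hold for two rows with a light down-press and then release.

Emit:
carry_out --pt "0.03 -0.03 0 0" --pt "0.03 -0.01 0.02 0"

```text
time_s: 14.18
position: [0.5619, -0.127, 0.0249]
tcp_rot: [-0.556, -0.401, 0.593, -0.422]
contact_force: [-2.7, 2.2, 7.1]
gripper_width: 0.689
```

```bash
python3 rg.py 1.0 -.5 24
```

```text
t 14.18 tcp [ 0.5619 -0.127   0.0249] yang -18.78 tilt x [-0.0262 -0.0553 -0.9981] q [-0.27  0.28  1.72 -0.07  1.16  0.08] F [-2.7  2.2  7.1] w 58.8
need units [ 0.031 -0.037  0.002] yaw units -0.018
rack x,y 1.12 -1.63 Frack 1.2 3.2 7.1
```

```bash
python3 - <<'E'
import sys; sys.argv=["","w11"]
from rk import *
print("c",rk([196,360.5],[330,330],.0534),"d",rk([177,366],[260,260],.063),"e",rk([152,388],[150,150],.074))
E
```

```text
c [[ -6.8  28.8]
 [ -6.5 -31.6]] d [[ 26.7  30. ]
 [ 26.9 -29. ]] e [[ 62.9  29.9]
 [ 62.9 -29.2]]
```

Block c is 1.8 mm off centre lengthwise, against a limit of 4 mm. I'll release.

Emit:
carry_out --pt "0 0 0 0" --pt "0 0 0 0" --pt "0 0 0 0" --pt "0 0 0 0" --fingers 80

```text
time_s: 14.68
position: [0.5617, -0.1259, 0.0242]
tcp_rot: [-0.556, -0.402, 0.593, -0.422]
contact_force: [-0.7, -0.1, -0.9]
gripper_width: 0.935
```

```bash
python3 rg.py 1.0 -1 24;python3 wl.py w12; cat > pl.py <<'E'
import sys
from h import *
c=pickle.load(open(sys.argv[1]+".pkl","rb"));P=cloud(c)
a=np.radians(71.4);e=np.array([np.cos(a),np.sin(a)]);n=np.array([-e[1],e[0]]);o=np.array([.560,-.1275])
X=(P[...,:2]-o)@e;Y=(P[...,:2]-o)@n
for nm,x0,z0 in (("e",60,.074),("d",30,.063),("c",0,.052),("b",-30,.041),("a",-60,.03)):
    m=(abs(X*1000-x0-.5)<11)&(abs(Y)<.022)&(abs(P[...,2]-z0)<.012)
    if m.sum()<50: print(nm,"unseen");continue
    k=np.linalg.lstsq(np.c_[X[m],Y[m],np.ones(m.sum())],P[...,2][m],rcond=None)[0]
    print(nm,m.sum(),"z med",np.median(P[...,2][m]).round(4),"want",z0,"slopes",k[:2].round(3))
E
python3 pl.py w12; python3 em.py w12
```

```text
t 14.68 tcp [ 0.5617 -0.1259  0.0242] yang -18.78 tilt x [-0.0266 -0.0539 -0.9982] q [-0.27  0.28  1.72 -0.06  1.16  0.08] F [-0.7 -0.1 -0.9] w 79.9
need units [ 0.01  -0.003  0.034] yaw units -0.018
rack x,y 2.03 -1.11 Frack -0.3 0.6 -0.9
e 15258 z med 0.0744 want 0.074 slopes [-0.     0.001]
d 9365 z med 0.0634 want 0.063 slopes [0.001 0.001]
c 5496 z med 0.0524 want 0.052 slopes [0.001 0.   ]
b 2204 z med 0.0414 want 0.041 slopes [ 0.017 -0.   ]
a unseen
240 101 183 [[75.4  7.8]
 [55.3  8.5]]
310 101 163 [[75.3 -8.9]
 [60.4 -9.3]]
```

View pics/w12.png

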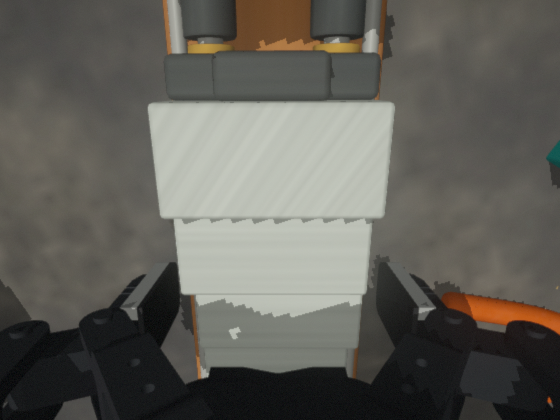

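After release, c's top is flat at 0.0524 m and e is back at about 30.2 mm of travel. The fingers at (150,300) and (405,300) are clear. I'll retract.

Emit:
carry_out --pt "-0.2 0 0.01 0" --pt "-0.5 0 0.03 0" --pt "-0.8 0 0.05 0" --pt "-1 0 0.05 0" --pt "-1 0 0.05 0" --pt "-1 0 0.05 0" --pt "-0.5 0 0 0" --pt "0 0 0 0" --fingers 85

```text
time_s: 15.72
position: [0.5643, -0.1249, 0.1859]
tcp_rot: [-0.557, -0.4, 0.592, -0.423]
contact_force: [1.5, 0.2, -0.6]
gripper_width: 0.995
```

```bash
python3 rg.py 40 -1 170;python3 wl.py w13; python3 pl.py w13; python3 - <<'E'
from h import *
from workcell import *
for nm in ("top","side"):
    c=camera(nm);pickle.dump(c,open(nm+"9.pkl","wb"))
    b=pickle.load(open(nm+"0.pkl","rb"))["frame"];f=c["frame"]
    cv2.imwrite(f"pics/{nm}9.png",f)
E
```

```text
t 15.72 tcp [ 0.5643 -0.1249  0.1859] yang -18.78 tilt x [-0.0218 -0.0552 -0.9982] q [-0.27  0.11  1.6  -0.06  1.44  0.07] F [ 1.5  0.2 -0.6] w 85.0
need units [ 0.458 -0.078 -1.234] yaw units -0.018
rack x,y 3.86 -3.28 Frack 0.7 -1.3 -0.6
e 2173 z med 0.0744 want 0.074 slopes [ 0.001 -0.   ]
d 1778 z med 0.0634 want 0.063 slopes [-0.002  0.   ]
c 1472 z med 0.0524 want 0.052 slopes [-0.004  0.002]
b 1254 z med 0.0414 want 0.041 slopes [ 0.005 -0.001]
a 1067 z med 0.0304 want 0.03 slopes [0.002 0.001]
```

View pics/w13.png

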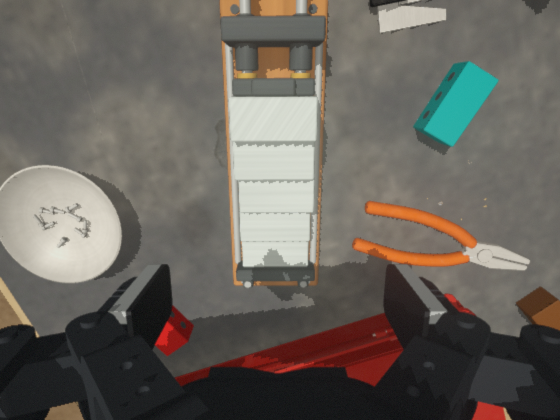

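View pics/side9.png

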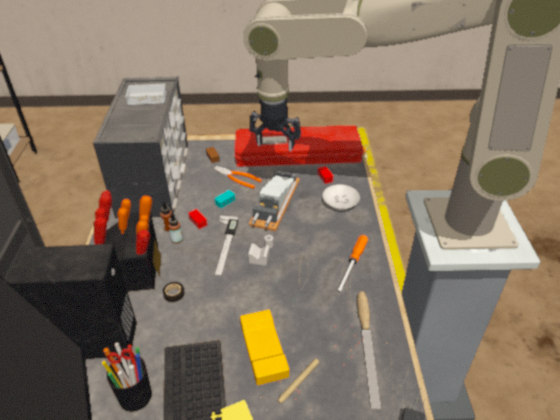

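The five blocks stand in order, e at (273,118) down to a at (277,255). All tops are level and at their expected heights, and the bystanders are unchanged. I'll do one last check of the lengthwise position and pusher travel, then hand in.

```bash
python3 - <<'E'
import sys; sys.argv=["","w13"]
from rk import *
g=cv2.cvtColor(c["frame"],cv2.COLOR_BGR2GRAY).astype(float)
P=cloud(c);Q=P.copy();Q[...,0]=(P[...,:2]-o)@e*1000;Q[...,1]=(P[...,:2]-o)@n*1000
for nm,x0,z0 in (("e",60,.0744),("d",30,.0634),("c",0,.0524),("b",-30,.0414),("a",-60,.0304)):
    m=(abs(Q[...,0]-x0-.5)<10)&(abs(Q[...,1])<40)&(abs(Q[...,2]-z0)<.002)
    r=(abs(Q[...,2]-z0)<.002)&(abs(Q[...,1])<20)&(abs(Q[...,0]-x0)<25)
    print(nm,"y",Q[...,1][m].min().round(1),Q[...,1][m].max().round(1),"x",Q[...,0][r].min().round(1),Q[...,0][r].max().round(1))
E
python3 -c "
from workcell import *
print(job_done())"
```

```text
e y -29.4 30.5 x 45.3 75.2
d y -29.4 30.7 x 15.4 43.5
c y -31.0 29.0 x -14.6 12.7
b y -29.5 30.4 x -44.2 -18.2
a y -29.6 30.3 x -75.8 -48.6
the job is handed in; nothing more can be done
None
```

I put the loose block back in its place and handed the job in at about 16 s of the 51 s allowed. No verdict was reported, so what follows rests on my own measurements.

**What I did:**
- I gripped block_c across its end faces and held it just above block_b.
- I pushed block_d, block_e and the pusher aside with it. The camera showed about 30.7 mm of travel, with about 10 N at the wrist.
- I slid it down onto the rack floor while still holding it, with at most about 10 N of vertical force in the readings. Then I released it and raised the gripper clear.

**Last checks:**
- **Heights:** all five tops are level and within 0.5 mm of their expected heights, in order of height.
- **Pusher:** block_e stands about 30 mm from its starting position, so the row is closed.
- **Along the row:** the edge of block_c nearest the cheek is at about -14.6 mm in my rack frame. That frame reads about 0.5 mm high, so the block is within about 0.5 mm of its place.
- **Lengthwise:** block_c sits about 1.5 mm off the other blocks, within the 4 mm limit.
- **Surroundings:** the gripper touches nothing. In the final pictures the other things on the bench looked unmoved, though I did not measure them.

**What did not go as planned:**
- The tool leaned by about 0.06 rad during the push. The block therefore reached the floor leaning about 0.05 rad, and the pusher ran to about 31.5 to 32 mm, close to its stop. I saw no force spike there, and the block stood flat again once released.
- The lengthwise correction I tried on the floor had no effect, which is why the small offset remains.

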